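Check a sprung contact with a pen probe

TASK

Take the orange pen probe out of its black stand, dip its steel tip into the brass earthing cup until it touches the bottom, then put the tip on the middle of the yellow-ringed contact of the sloped test jig, with the probe square to the sloping board, and gently press the contact about half-way down. Finish holding the probe there in the gripper, still and with the contact half pressed: do not let go. Leave the white-ringed contact untouched, and do not push the cups, the multimeter or the solder reel out of place.

Things in the scene. Friction and masses are not known exactly. Their poses are not given: they have to be found in the camera images.
- stand: Fixed black block, 70 x 70 mm and 75 mm high, with a vertical through hole of 17 mm in the middle of its top in which the probe hangs by its flange, which rests on the block's top: the tip is then 15 mm above the table, the orange barrel 81 to 155 mm. Lift it straight up by over 65 mm to clear. Origin: centre of its underside, on the table; z up.
- probe: Loose orange pen probe, round, 140 mm long, 60 g, at first upright, tip down, in the stand. Origin: end of its steel tip; z runs from the tip to the back end. From the tip: needle 4 to 6 mm thick to 20 mm, cone to 30, neck 11 mm thick to 60, black flange 28 mm across to 66, orange barrel 22 mm across to 140 (grip it about 103 mm from the tip, any yaw).
- probe_tip (a point): The end of the probe's steel tip (same point as the probe's origin).
- earth_cup: Loose round brass cup, open at the top, tapering down from 66 mm across the rim, 45 mm high, wall 4 mm, 400 g, standing on the table. Origin: centre of its underside. It and the black screw cup may have changed places.
- earth_cup_in (a point): Centre of the brass cup's inner floor, about 5 mm above the table.
- screw_cup: Bystander: loose empty black plastic cup of the same size as the brass one.
- jig: Fixed test jig: grey base 140 x 140 mm with a blue circuit board that slopes by 18 degrees. Origin: centre of its underside; z up, x to the high edge (low edge towards the robot, give or take the yaw). Board's outward normal in jig axes: (-0.309, 0, 0.951); its surface is 55 mm above the table at the centre. Yellow-ringed contact on the +y half, white-ringed on the -y half, 64 mm apart.
- contact_top (a point): Centre of the top of the yellow-ringed sprung contact: a steel cap 16 mm across on a plunger that stands 14 mm out of the board when free. z axis: outward normal of the board; the point moves with the cap. x axis up the slope. The plunger slides along the board's normal only.
- contact (a joint): Travel of the yellow-ringed contact into the board, in m: 0 free, 0.010 fully down. Spring: 1 N to start it, then 0.4 N per mm (3 N half-way at 0.005; 5 N just before the hard stop at 0.010).
- plain_contact: The white-ringed contact, same shape, rigid; origin at the centre of its top. Not to be touched.
- multimeter: Bystander: loose black multimeter lying flat, 90 x 170 x 44 mm. Origin: centre of its underside.
- solder_reel: Bystander: loose blue and silver reel standing on its flange, 60 mm across, 40 mm high. Origin: centre of its underside.
Things that resemble listed ones, but are neither listed nor needed, are in the scene too. Several things have the shape of the probe; the one meant has the colours described above. Of the things shaped like the earth_cup, the brass one is meant.

How it is judged:
By the outcome, as a careful person would: the job done as asked, in the order asked, and still so for the second after the job is handed in, while the arm keeps its last pose, push and grip.
It also fails if it takes over 54 s, if anything falls off the work surface, if the arm or the gripper's body presses on something with over 40 N, if the wrist force passes 120 N, or if a joint passes its speed limit or range.

ROBOT

A 7-joint arm with a two-finger parallel gripper is mounted at the origin on the work surface. World frame = base frame: x ahead of the robot, y to its left, z up, the work surface at z = 0. Lengths are in m, angles in degrees, forces in N, time in s.
With the tool pointing down it reaches from about 0.425 to 0.875 m from the base axis. Payload 4.7 kg.
Tool frame: the origin (TCP) lies at the very end of the fingers, on their centre line; the grasp point (between the pads) lies 19 mm behind it; z points along the fingers, y is the line along which they close (so a half turn about z gives the same grasp; the last joint's range is limited). The gripper opens to 87 mm and grips with 3 to 60 N. Pads are 19 mm wide; open, the fingers measure 117 mm over their backs; the gripper's body (75 mm by 190 mm) begins 51 mm behind the grasp point.
Start: joints at [68.245, 18.392, -4.016, 83.108, 1.295, 78.541, -3.26], TCP at [0.249, -0.6, 0.223] pointing down, gripper open.
Joint ranges: [-163.93, 163.93], [-17.29, 119.83], [-79.2, 71.16], [3.27, 140.29], [-89.18, 269.18], [5.43, 117.66], [-154.24, 154.24]. Speed limits (degrees/s): [147.25, 147.25, 180, 180, 180, 180, 180].

INTERFACE

Orientations are given as [roll, pitch, yaw] about the fixed x, y, z axes, in that order (R = Rz(yaw) Ry(pitch) Rx(roll)).
In Python, from cell import get_obs, cams, ticket, finder gives the robot as it stands.
- The arm moves only by the shell command python3 -m creep 'ROWS' [FORCE]. ROWS is text: rows parted by semicolons, each of 5 numbers parted by spaces: the shift along the world's x, y, z in m, then the turn about the world's z in degrees, then the finger opening in m, from 0 to 0.087. A call has 1 to 8 rows; each row shifts and turns the commanded pose from where the row before left it; what a row does not reach is not made up. A row lasts 1/8 s, in which the tool goes at most 62.5 mm and 10.7 degrees, less where a joint would pass 70% of its speed; a pose out of reach is approached as far as the arm can. A call with a gripper value outside its range is refused whole. The fingers move at their own pace and stop on an object; FORCE is the grip in N (left out, the last holds). Time passes only in rows, so rows that do not move let the fingers close. It gives the time, the measured TCP pose, the force, the opening and the grip force at its end, in the units of the state.
- get_obs(): the state, without advancing time (a new reading comes with each control period).
- cams.read_camera(name): name is "side" or "top"; returns the picture (384x512x3 uint8, red, green, blue); there is no depth.
- cams.calibration(name): a dict with "fx", "fy", "cx", "cy" (pixels), "k1" (the pictures are not rectified: a ray, as slopes to the right and down, at radius r is drawn at 1 + k1 r^2 times it, then the intrinsics apply), "extrinsics" (4x4, takes a point from world to camera coordinates). Camera axes: x right, y down, z forward; pixel columns grow to the right and rows downward; lengths in m; the calibration is good to about 2 mm. A picture is of the moment at which its call begins. calibration takes no time and is no camera call.
- ticket.sign_off(): hands the job in; it is judged then, once.
Trained networks look in the newest picture that a camera, given by its name, has taken for a name from the list of things; names that differ only in an ending like _2 or _b are one class to them, and where a whole thing is asked for, a point or a joint stands for the part that bears it (a point fixed in the world has none). Each returns a list of dicts, best first, with "p" (0 to 1); they miss things now and then, are a little off and sometimes report something else, mostly with a low value. They report only what shows in the picture. A call takes as long as a camera call. They do not tell look-alikes from the thing itself.
- finder.masks_of(name, camera): "mask" (384x512 bool, what is visible of it) and "xy" ([column, row] in pixels, amid what is visible of it).
- finder.tip_of(name, camera): "xy" ([column, row] in pixels: a listed point, or the origin of a listed thing).
The state is a dict: "time_s": time; "qpos": joint angles; "joint_velocities": joint speeds; "effort": joint torques, N m; "tool_pos": TCP position; "tool_rot": TCP orientation; "force": force on the tool from outside, world axes, zero at the start; "wrist_torque": the same for the moment, N m; "grip_width": finger opening in m; "grasp_force": force on a finger pad.
Only numpy, scipy, OpenCV 4.12 (cv2) and the standard library are available. Lean on these libraries where they do the work, as an engineer would, in place of code of your own. Each camera call takes 0.05 s, during which the arm holds its last target. There are 200 camera calls.

## Working session

There is one attempt and no reset: what is moved stays moved. The work goes in short steps, Python scripts to look and compute and a shell command to move; the robot and the scene stay as the last step left them, time stands still between calls to the robot, and variables do not carry over. Pictures are saved under pics/ and viewed, at most 10 in all, crops included, and the job is handed in when it is done.

```bash
mkdir -p pics; ls; cat > h.py <<'E'
import numpy as np, cv2
from cell import get_obs, cams, ticket, finder
def cal(n):
    c=cams.calibration(n); K=np.array([[c['fx'],0,c['cx']],[0,c['fy'],c['cy']],[0,0,1.]]); E=np.array(c['extrinsics']); return K,np.array([c['k1'],0,0,0,0.]),E
def proj(n,P):
    K,d,E=cal(n); return cv2.projectPoints(np.atleast_2d(np.array(P,float)),cv2.Rodrigues(E[:3,:3])[0],E[:3,3],K,d)[0][:,0]
def ray(n,xy):
    K,d,E=cal(n); u=cv2.undistortPoints(np.array([[xy]],float),K,d)[0,0]; R=E[:3,:3]
    return -R.T@E[:3,3], R.T@np.array([u[0],u[1],1.])
def onz(n,xy,z):
    o,r=ray(n,xy); return o+r*(z-o[2])/r[2]
def tri(a,b):
    (o1,r1),(o2,r2)=ray('top',a),ray('side',b)
    s=np.linalg.lstsq(np.c_[r1,-r2],o2-o1,rcond=None)[0]; p,q=o1+r1*s[0],o2+r2*s[1]; return (p+q)/2,np.linalg.norm(p-q)
def snap(n,f):
    im=cams.read_camera(n); cv2.imwrite('pics/'+f,im[:,:,::-1]); return im
E
python3 - <<'E'
from h import *
np.set_printoptions(precision=4,suppress=True)
a=snap('top','t0.png');b=snap('side','s0.png')
for n in('top','side'):
    K,d,E=cal(n);print(n,K[0,0],d[0],'cam at',-E[:3,:3].T@E[:3,3])
    for t in('stand','probe','probe_tip','earth_cup','earth_cup_in','jig','contact_top','plain_contact','multimeter','solder_reel'):
        print(t,[(np.round(r['xy'],1).tolist(),round(float(r['p']),2)) for r in finder.tip_of(t,n)][:4])
o=get_obs();print({k:o[k] for k in('time_s','tool_pos','tool_rot','force','grip_width')})
E
```

```text
pics
top 427.2372745677756 -0.06719546378387795 cam at [0.5577 0.0162 1.0452]
stand [([129.1, 225.7], 0.76)]
probe [([168.4, 232.0], 0.71), ([127.0, 220.4], 0.54), ([121.3, 261.0], 0.47)]
probe_tip [([168.0, 231.9], 0.74), ([124.8, 260.4], 0.6)]
earth_cup [([376.7, 187.7], 0.77), ([125.2, 224.3], 0.74), ([355.0, 265.2], 0.71), ([399.9, 145.5], 0.65)]
earth_cup_in [([401.1, 144.2], 0.96), ([384.1, 183.8], 0.91), ([355.0, 268.6], 0.55)]
jig [([245.1, 209.7], 0.86)]
contact_top [([228.9, 208.5], 0.51), ([242.3, 209.3], 0.27)]
plain_contact [([258.6, 203.4], 0.44)]
multimeter [([147.3, 134.2], 0.76), ([125.5, 222.2], 0.41)]
solder_reel [([282.7, 134.0], 0.8)]
side 362.60980181871986 -0.1005824176339936 cam at [0.4295 0.5609 0.6554]
stand [([237.3, 353.6], 0.62)]
probe [([286.3, 376.5], 0.93), ([267.0, 316.1], 0.86), ([239.6, 350.9], 0.77)]
probe_tip [([266.7, 317.0], 0.78), ([285.2, 375.8], 0.58), ([239.5, 350.5], 0.29), ([140.7, 305.0], 0.23)]
earth_cup [([288.0, 149.0], 0.69), ([257.2, 134.3], 0.58), ([209.1, 192.3], 0.58)]
earth_cup_in [([259.0, 132.0], 0.85), ([284.0, 148.4], 0.8), ([348.7, 174.7], 0.39)]
jig [([267.9, 231.5], 0.69)]
contact_top [([267.7, 224.8], 0.44)]
plain_contact [([272.5, 201.5], 0.43)]
multimeter [([143.8, 300.8], 0.86)]
solder_reel [([211.4, 189.6], 0.66), ([241.4, 349.6], 0.19)]
{'time_s': 1.1, 'tool_pos': array([ 0.2494, -0.6003,  0.2226]), 'tool_rot': array([179.9955,   0.0013,  22.5585]), 'force': array([ 0.5623,  0.8409, -0.4391]), 'grip_width': 0.087346703509403}
```

View pics/t0.png

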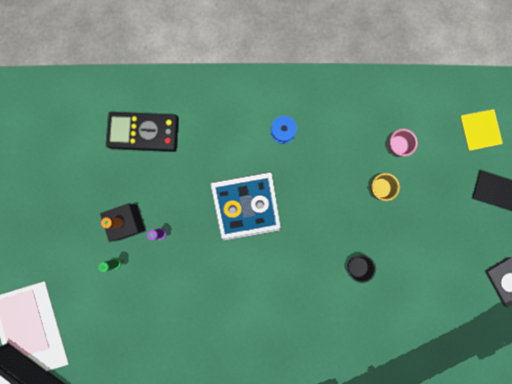

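View pics/s0.png

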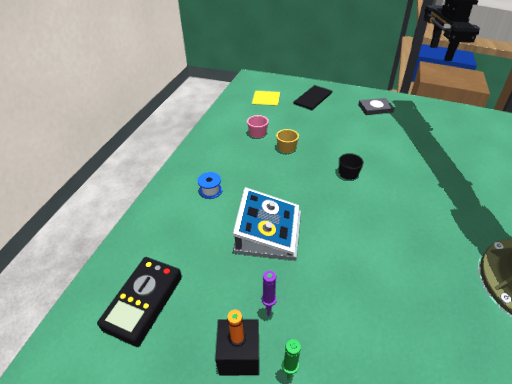

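The brass cup is at top (385,187) / side (288,141). The stand with the orange probe is at top (123,222), with its barrel end at (106,223) top and (235,316) side. On the jig, the yellow ring is at (233,209) top and (267,228) side, and the white ring at (260,204). Next I'll refine these.

```bash
python3 - <<'E'
from h import *
np.set_printoptions(precision=4,suppress=True)
im={'top':cv2.imread('pics/t0.png'),'side':cv2.imread('pics/s0.png')}
def seg(n,lo,hi,c,r):
    h=cv2.cvtColor(im[n],cv2.COLOR_BGR2HSV); m=cv2.inRange(h,lo,hi); k=np.zeros_like(m); cv2.circle(k,c,r,255,-1); m&=k
    p=np.argwhere(m)[:,::-1].astype(np.float32); return m,p
# yellow ring (flat on board): enclosing ellipse centre
R={}
for n,c in(('top',(233,209)),('side',(267,228))):
    m,p=seg(n,(18,120,120),(35,255,255),c,16); e=cv2.fitEllipse(cv2.convexHull(p)); R[n]=e[0]; print(n,'ring',e,len(p))
print('ring 3d',tri(R['top'],R['side']))
print('cap net',tri((228.9,208.5),(267.7,224.8)))
W={'top':(260,204),'side':(270,207)}
for n in W:
    m,p=seg(n,(0,0,215),(180,50,255),W[n],12); e=cv2.fitEllipse(cv2.convexHull(p)); W[n]=e[0]; print(n,'white',e,len(p))
print('white 3d',tri(W['top'],W['side']))
for n,c in(('top',(385,187)),('side',(288,141))):
    m,p=seg(n,(12,100,60),(32,255,255),c,24); e=cv2.fitEllipse(cv2.convexHull(p)); print(n,'cup',e,len(p))
    if n=='top': print('rim xy',onz(n,e[0],.045))
print('cup_in',tri((384.1,183.8),(284,148.4)))
for n,c in(('top',(112,223)),('side',(235,325))):
    m,p=seg(n,(5,120,80),(18,255,255),c,26); print(n,'orange',cv2.boundingRect(p),len(p))
print('stand base',onz('top',(129.1,225.7),0),onz('side',(237.3,353.6),0))
print('probe top',tri((106,223),(235,316)))
def crop(n,c,w=48,s=5):
    x,y=c;return cv2.resize(im[n][max(0,y-w//2):y+w//2,x-w//2:x+w//2],(240,240),interpolation=cv2.INTER_CUBIC)
a=np.hstack([crop('top',c,80 if i==0 else 64) for i,c in enumerate([(245,207),(120,223),(385,187)])]);b=np.hstack([crop('side',c,80) for c in[(268,222),(238,335),(288,141)]])
cv2.imwrite('pics/m0.png',np.vstack([a,b]))
E
```

```text
top ring ((232.04336547851562, 208.5174102783203), (16.126455307006836, 16.731599807739258), 85.5501708984375) 157
side ring ((266.4338684082031, 228.0321502685547), (13.491612434387207, 18.29298973083496), 118.01394653320312) 132
ring 3d (array([0.5807, 0.074 , 0.0547]), np.float64(0.0024080895849446474))
cap net (array([0.5783, 0.0796, 0.0727]), np.float64(0.006425883747124809))
top white ((259.38836669921875, 203.61029052734375), (15.805076599121094, 16.836864471435547), 77.44033813476562) 144
side white ((271.10687255859375, 204.50411987304688), (17.453542709350586, 18.313095092773438), 118.12228393554688) 160
white 3d (array([0.5908, 0.0105, 0.0623]), np.float64(0.004460100315942032))
top cup ((384.85986328125, 186.58541870117188), (27.52672004699707, 28.577850341796875), 93.08257293701172) 633
rim xy [ 0.6338 -0.2855  0.045 ]
side cup ((286.9125061035156, 140.1810760498047), (23.781051635742188, 24.131240844726562), 11.3383150100708) 427
cup_in (array([ 0.6439, -0.3029, -0.0173]), np.float64(0.0033777891691301183))
top orange (101, 217, 21, 12) 139
side orange (228, 318, 16, 26) 270
stand base [0.5406 0.3303 0.    ] [0.5526 0.3309 0.    ]
probe top (array([0.5478, 0.3329, 0.1541]), np.float64(0.0015663609671012356))
```

View pics/m0.png

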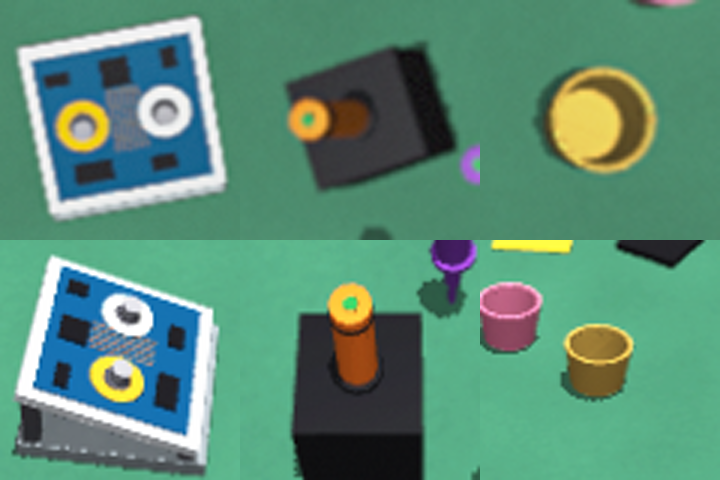

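Jig yaw is about 9°, so I want tool yaw 9°. Before approaching I'll check clearance to the look-alike pens.

```bash
python3 - <<'E'
from h import *
np.set_printoptions(precision=4,suppress=True)
print('purple',tri((153,235),(269,275)),'green',tri((104,267),(292,345)))
print('ring top only z.055',onz('top',(232.04,208.5),.055),'side',onz('side',(266.4,228.),.055))
print('white',onz('top',(259.4,203.6),.055),onz('side',(271.1,204.5),.055))
print('cap px for (.5764,.0733,.068):',[proj(n,[.5764,.0733,.068]) for n in('top','side')])
print('probe top z.155',onz('top',(106.3,222.6),.155),onz('side',(235,316),.155))
print('cup z.045 side',onz('side',(288,135),.045))
E
python3 -m creep '0 0.06 0.01 -10 0.05;0 0.06 0 -3.5 0.05;0.0 0.06 0 0 0.05;0.0 0.06 0 0 0.05;0.0 0.06 0 0 0.05;0.04 0.045 0 0 0.05;0.04 0.045 0 0 0.05;0.04 0.045 0 0 0.05' 8
```

```text
purple (array([0.5235, 0.2374, 0.1372]), np.float64(0.00032692051250081964)) green (array([0.4554, 0.3418, 0.1373]), np.float64(0.0008765880863547149))
ring top only z.055 [0.5819 0.0743 0.055 ] side [0.5795 0.0739 0.055 ]
white [0.5933 0.0109 0.055 ] [0.5906 0.0031 0.055 ]
cap px for (.5764,.0733,.068): [array([[232.1382, 210.7596]]), array([[267.9267, 224.196 ]])]
probe top z.155 [0.5494 0.3322 0.155 ] [0.5468 0.3331 0.155 ]
cup z.045 side [ 0.6286 -0.2883  0.045 ]
time_s: 2.1
tool_pos: [0.3705, -0.1638, 0.2331]
tool_rot: [179.9, -0.1, 9.0]
force: [0.5, -0.4, 0.4]
grip_width: 0.0501
grasp_force: 0.0
```

```bash
python3 -m creep '0.02 0.055 0 0 0.05;0.02 0.055 0 0 0.05;0.02 0.055 0 0 0.05;0.02 0.055 0 0 0.05;0.02 0.055 0 0 0.05;0.02 0.055 0 0 0.05;0.02 0.055 0 0 0.05;0.02 0.055 0 0 0.05' && python3 -m creep '0.0185 0.0575 0 0 0.05;0 0 -0.03 0 0.05;0 0 0 0 0.05;0 0 0 0 0.05'
python3 - <<'E'
from h import *
a=snap('top','t1.png');b=snap('side','s1.png')
print(get_obs()['tool_pos'])
cv2.imwrite('pics/m1.png',np.hstack([cv2.resize(a[180:270,60:180,::-1],(480,360)),cv2.resize(b[230:384,170:325,::-1],(320,360))]))
E
```

```text
time_s: 3.1
tool_pos: [0.5306, 0.2758, 0.2327]
tool_rot: [180.0, -0.0, 9.0]
force: [-0.3, -0.9, 1.3]
grip_width: 0.0499
grasp_force: 0.0
time_s: 3.6
tool_pos: [0.5487, 0.3312, 0.2034]
tool_rot: [180.0, -0.1, 9.0]
force: [0.3, 0.1, 0.6]
grip_width: 0.0502
grasp_force: 0.0
[0.54899741 0.33118396 0.20414935]
```

View pics/m1.png

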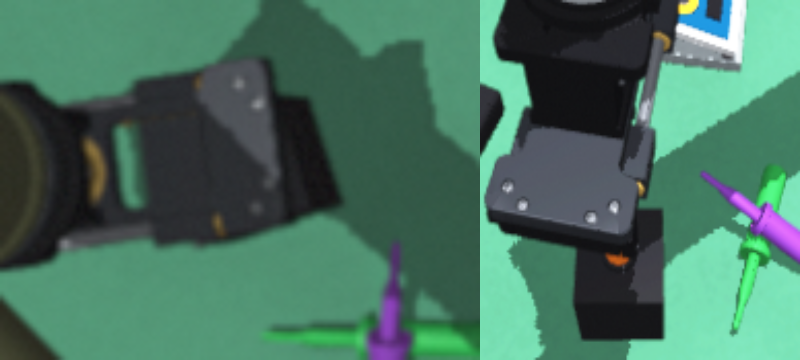

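The view shows the gripper over the stand, with the orange end at crop (617,260). The free-standing green and purple decoys have toppled clear of the stand. I'll descend and grip.

```bash
python3 -m creep '0 0 -0.03 0 0.05;0 0 -0.03 0 0.05;0 0 -0.03 0 0.05;0 0 -0.0136 0 0.05;0 0 0 0 0.05;0 0 0 0 0.0;0 0 0 0 0.0;0 0 0 0 0.0' 20 && python3 -m creep '0 0 0 0 0;0 0 0 0 0;0 0 0 0 0' 20
```

```text
time_s: 4.7
tool_pos: [0.5482, 0.3325, 0.0997]
tool_rot: [-180.0, -0.1, 9.1]
force: [-1.2, 0.4, -0.4]
grip_width: 0.0277
grasp_force: 0.0
time_s: 5.08
tool_pos: [0.548, 0.3325, 0.0994]
tool_rot: [-180.0, -0.0, 9.1]
force: [-0.2, 0.2, 3.4]
grip_width: 0.0215
grasp_force: 20.0
```

```bash
python3 -m creep '0 0 0.02 0 0;0 0 0.03 0 0;0 0 0.03 0 0;0 0 0.03 0 0;0.006 -0.04 0 0 0;0.008 -0.055 0 0 0;0.008 -0.055 0 0 0;0.008 -0.055 0 0 0' && python3 -m creep '0.008 -0.055 0 0 0;0.008 -0.055 0 0 0;0.008 -0.055 0 0 0;0.008 -0.055 0 0 0;0.008 -0.055 0 0 0;0.008 -0.055 0 0 0;0.006 -0.05 0 0 0;0 -0.0345 0 0 0' && python3 -m creep '0 0 0 0 0;0 0 0 0 0;0 0 0 0 0;0 0 0 0 0'
python3 - <<'E'
from h import *
a=snap('top','t2.png');b=snap('side','s2.png')
o=get_obs();print(o['tool_pos'],o['force'])
for n in('top','side'):
    print(n,proj(n,o['tool_pos']-[0,0,.084]),proj(n,o['tool_pos']+[0,0,.056]),[(r['xy'],round(r['p'],2)) for r in finder.tip_of('probe_tip',n)],[(r['xy'],round(r['p'],2)) for r in finder.tip_of('earth_cup_in',n)])
cv2.imwrite('pics/m2.png',np.hstack([cv2.resize(a[140:230,330:450,::-1],(400,300)),cv2.resize(b[60:180,220:340,::-1],(400,400))[:300] if 0 else cv2.resize(b[60:180,230:390,::-1],(400,300))]))
E
```

```text
time_s: 6.08
tool_pos: [0.578, 0.1256, 0.2101]
tool_rot: [180.0, -0.1, 9.1]
force: [-0.0, -0.1, -0.5]
grip_width: 0.0213
grasp_force: 20.0
time_s: 7.08
tool_pos: [0.6315, -0.2906, 0.2095]
tool_rot: [180.0, -0.0, 8.9]
force: [-0.3, 0.5, -0.5]
grip_width: 0.0215
grasp_force: 20.0
time_s: 7.58
tool_pos: [0.6322, -0.2858, 0.2095]
tool_rot: [180.0, -0.0, 9.2]
force: [0.3, -0.8, -0.6]
grip_width: 0.0215
grasp_force: 20.0
[ 0.63204305 -0.2864702   0.20926373] [-0.61123043  0.27331617 -0.14458572]
top [[396.24458359 184.60409012]] [[420.57797242 178.53908114]] [([127.1, 264.3], 0.68), ([158.0, 241.7], 0.59)] [([400.1, 141.5], 0.82), ([382.0, 183.3], 0.42), ([378.3, 188.1], 0.23)]
side [[287.95630518 111.0111051 ]] [[290.40344472  62.38776986]] [([276.6, 303.3], 0.82), ([294.3, 368.2], 0.65), ([284.8, 115.4], 0.56)] [([255.0, 132.3], 0.84), ([283.4, 146.8], 0.75)]
```

View pics/m2.png

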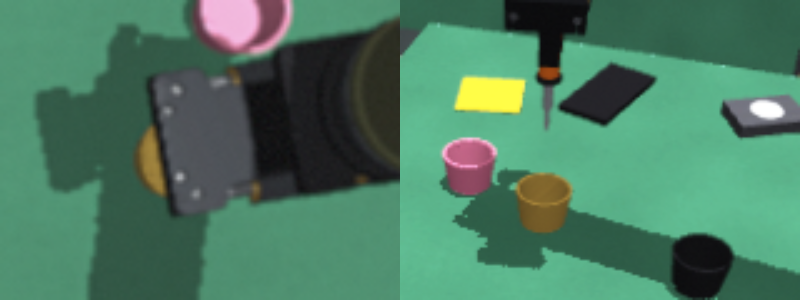

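The tip hangs at crop (547,130), above the brass cup rim centre at (543,190), as predicted. I'll dip it.

```bash
python3 -m creep '0 0 -0.04 0 0;0 0 -0.04 0 0;0 0 -0.03 0 0;0 0 -0.004 0 0;0 0 0 0 0;0 0 0 0 0;0 0 -0.002 0 0;0 0 0 0 0'; python3 -m creep '0 0 -0.002 0 0;0 0 0 0 0'
```

```text
time_s: 8.88
tool_pos: [0.632, -0.2874, 0.0935]
tool_rot: [180.0, -0.0, 9.1]
force: [0.2, 0.5, -0.5]
grip_width: 0.0215
grasp_force: 20.0
time_s: 9.12
tool_pos: [0.6317, -0.2873, 0.0908]
tool_rot: [-180.0, 0.0, 9.1]
force: [0.4, 0.1, -0.9]
grip_width: 0.0215
grasp_force: 20.0
```

```bash
python3 -m creep '0 0 -0.001 0 0;0 0 0 0 0'; python3 -m creep '0 0 -0.001 0 0;0 0 0 0 0'; python3 -m creep '0 0 -0.001 0 0;0 0 0 0 0'
```

```text
time_s: 9.38
tool_pos: [0.6318, -0.2872, 0.0899]
tool_rot: [-180.0, 0.0, 9.1]
force: [-0.2, -0.2, 0.2]
grip_width: 0.0216
grasp_force: 20.0
time_s: 9.62
tool_pos: [0.6321, -0.2873, 0.0894]
tool_rot: [180.0, -0.0, 9.1]
force: [-0.3, 0.3, 1.3]
grip_width: 0.0214
grasp_force: 20.0
time_s: 9.88
tool_pos: [0.6323, -0.2873, 0.0892]
tool_rot: [180.0, -0.0, 9.1]
force: [-1.6, -0.4, 5.9]
grip_width: 0.0216
grasp_force: 20.0
```

Touched bottom: 5.9 N at TCP z 0.089. Moves can't tilt the tool, so I'll pivot the probe by 18° in the pads, using the rim of the fixed stand's hole.

```bash
python3 -m creep '0 0 0.03 0 0;0 0 0.045 0 0;0 0 0.04 0 0;-0.006 0.04 0 0 0;-0.008 0.055 0 0 0;-0.008 0.055 0 0 0;-0.008 0.055 0 0 0;-0.008 0.055 0 0 0' && python3 -m creep '-0.008 0.055 0 0 0;-0.008 0.055 0 0 0;-0.008 0.055 0 0 0;-0.008 0.055 0 0 0;-0.008 0.055 0 0 0;-0.006 0.05 0 0 0;0 0.0345 0 0 0;0 0 -0.02 0 0' && python3 -m creep '0 0 0 0 0;0 0 0 0 0;0 0 0 0 0'
python3 - <<'E'
from h import *
a=snap('side','s3.png')
o=get_obs();print(o['tool_pos'],o['force'],proj('side',o['tool_pos']-[0,0,.084]),proj('top',o['tool_pos']-[0,0,.084]))
cv2.imwrite('pics/m3.png',cv2.resize(a[230:380,160:320,::-1],(640,600)))
E
```

```text
time_s: 10.88
tool_pos: [0.5934, -0.0256, 0.2028]
tool_rot: [180.0, -0.0, 9.1]
force: [0.2, 0.2, -0.5]
grip_width: 0.0217
grasp_force: 20.0
time_s: 11.88
tool_pos: [0.5465, 0.3372, 0.184]
tool_rot: [-179.8, -0.1, 9.4]
force: [0.8, -0.9, -0.9]
grip_width: 0.0216
grasp_force: 20.0
time_s: 12.25
tool_pos: [0.5488, 0.3311, 0.1835]
tool_rot: [180.0, -0.1, 8.9]
force: [0.4, -0.6, -0.8]
grip_width: 0.0214
grasp_force: 20.0
[0.5486533  0.33127754 0.18355541] [ 0.30158645 -0.3094269  -1.14015374] [[236.29197036 330.70556273]] [[115.43155166 222.73653497]]
```

View pics/m3.png

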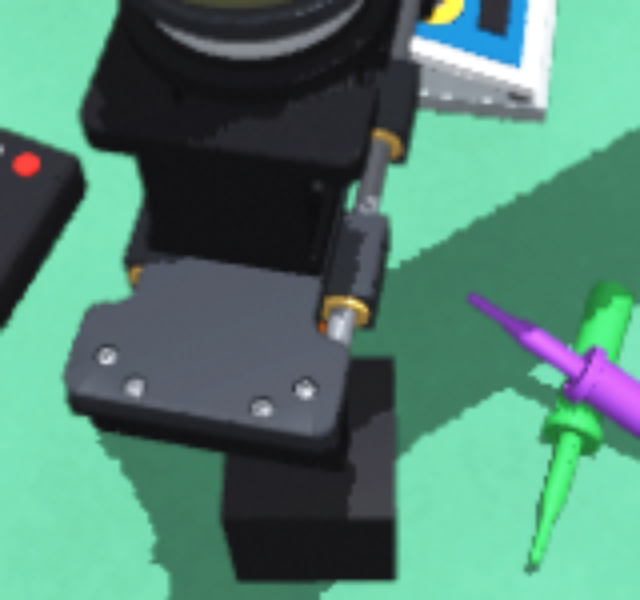

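The gripper hides the tip, but this is the pose the probe came out of. I'll lower it 44 mm, then push towards −x of the jig.

```bash
python3 -m creep '0 0 -0.02 0 0;0 0 -0.02 0 0;0 0 -0.0044 0 0;0 0 0 0 0' 10 && python3 -m creep '-0.0049 -0.0008 0 0 0;-0.0049 -0.0008 0 0 0;-0.0049 -0.0008 0 0 0;0 0 0 0 0' && python3 -m creep '-0.0049 -0.0008 0 0 0;-0.0049 -0.0008 0 0 0;-0.0049 -0.0008 0 0 0;0 0 0 0 0'
```

```text
time_s: 12.8
tool_pos: [0.5475, 0.3321, 0.1378]
tool_rot: [180.0, 0.1, 9.1]
force: [0.3, -0.1, -0.7]
grip_width: 0.0218
grasp_force: 10.0
time_s: 13.3
tool_pos: [0.5331, 0.3301, 0.1392]
tool_rot: [-180.0, -0.1, 9.1]
force: [2.0, 1.3, -0.8]
grip_width: 0.0218
grasp_force: 10.0
time_s: 13.8
tool_pos: [0.5179, 0.3271, 0.1387]
tool_rot: [179.9, 0.0, 9.1]
force: [0.7, 0.2, 0.3]
grip_width: 0.0217
grasp_force: 10.0
```

```bash
python3 -m creep '-0.0025 -0.0004 0 0 0;0 0 0 0 0;0 0 0.03 0 0;0 0 0.04 0 0;0 -0.05 0.03 0 0;0 -0.06 0 0 0;0 -0.06 0 0 0;0 0 0 0 0' 25 && python3 -m creep '0 0 0 0 0;0 0 0 0 0;0 0 0 0 0'
python3 - <<'E'
from h import *
a=snap('side','s4.png')
o=get_obs();print(o['tool_pos'],o['force'])
p=o['tool_pos']; g=p+[0,0,.019]
print(proj('side',[g,p-[0,0,.084]]))
x,y=proj('side',g)[0].astype(int); x0=max(0,x-60);y0=max(0,y-40);print(x0,y0)
cv2.imwrite('pics/m4.png',cv2.resize(a[y0:y0+120,x0:x0+120,::-1],(600,600),interpolation=cv2.INTER_CUBIC))
for t in('probe_tip',): print([(r['xy'],round(r['p'],2)) for r in finder.tip_of(t,'side')])
E
```

```text
time_s: 14.8
tool_pos: [0.5159, 0.1494, 0.2376]
tool_rot: [179.8, 0.3, 8.4]
force: [0.5, 1.0, -0.5]
grip_width: 0.0216
grasp_force: 25.0
time_s: 15.18
tool_pos: [0.5153, 0.159, 0.2385]
tool_rot: [-180.0, 0.0, 9.3]
force: [0.5, 0.8, -1.2]
grip_width: 0.0214
grasp_force: 25.0
[0.51542381 0.1586892  0.23852789] [-0.73294306  0.19524402 -0.02427325]
[[289.87671574 193.25457313]
 [286.79764363 234.89920854]]
229 153
[([277.4, 306.9], 0.86), ([294.4, 368.4], 0.75), ([267.7, 233.8], 0.45)]
```

View pics/m4.png

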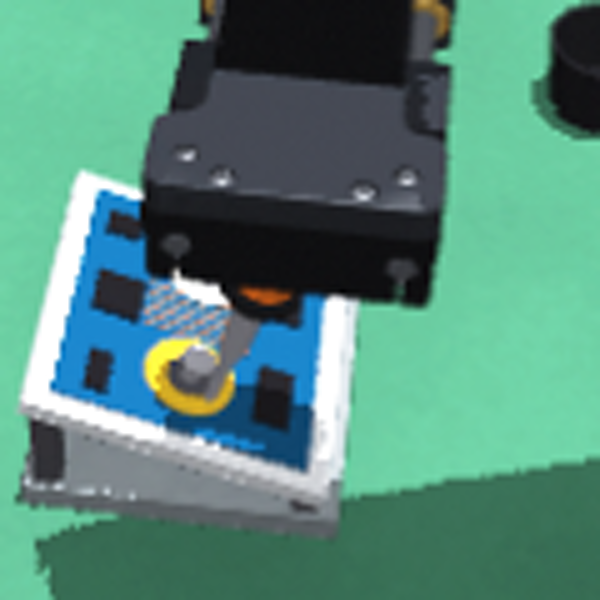

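The probe is now leaning with its tip towards +x. I'll move it in front of a plain background nearer the side camera to measure the angle.

```bash
python3 -m creep '-0.025 0.01 0.05 0 0;-0.025 0.02 0.05 0 0;-0.025 0.02 0.05 0 0;0 0 0 0 0;0 0 0 0 0;0 0 0 0 0;0 0 0 0 0'
python3 - <<'E'
from h import *
a=snap('side','s5.png')
o=get_obs();p=o['tool_pos'];print(p,o['tool_rot'])
g=p+[0,0,.019]
c,s=np.cos(np.radians(9)),np.sin(np.radians(9))
for t in(15,18,21):
    d=np.array([c,s,0])*np.sin(np.radians(t))-[0,0,np.cos(np.radians(t))]
    print(t,proj('side',[g+d*L for L in(.043,.073,.083,.103)]).round(1).tolist())
x,y=proj('side',p-[0,0,.04])[0].astype(int); x0=x-60;y0=y-60;print(x0,y0)
cv2.imwrite('pics/m5.png',cv2.resize(a[y0:y0+120,x0:x0+120,::-1],(600,600),interpolation=cv2.INTER_CUBIC))
print([(r['xy'],round(r['p'],2)) for r in finder.tip_of('probe_tip','side')])
E
```

```text
time_s: 16.15
tool_pos: [0.441, 0.2062, 0.3874]
tool_rot: [-180.0, 0.1, 9.0]
force: [0.2, -0.4, -0.1]
grip_width: 0.0214
grasp_force: 25.0
[0.44100385 0.20635661 0.38763806] [-1.79957575e+02  1.17834289e-01  9.02045902e+00]
15 [[333.8, 168.4], [324.7, 184.9], [321.8, 190.1], [316.3, 200.0]]
18 [[332.1, 167.8], [321.9, 184.0], [318.7, 189.1], [312.6, 198.8]]
21 [[330.4, 167.2], [319.2, 183.0], [315.7, 187.9], [309.0, 197.4]]
280 119
[([274.5, 304.4], 0.59), ([293.0, 367.9], 0.56), ([208.7, 190.1], 0.4)]
```

View pics/m5.png

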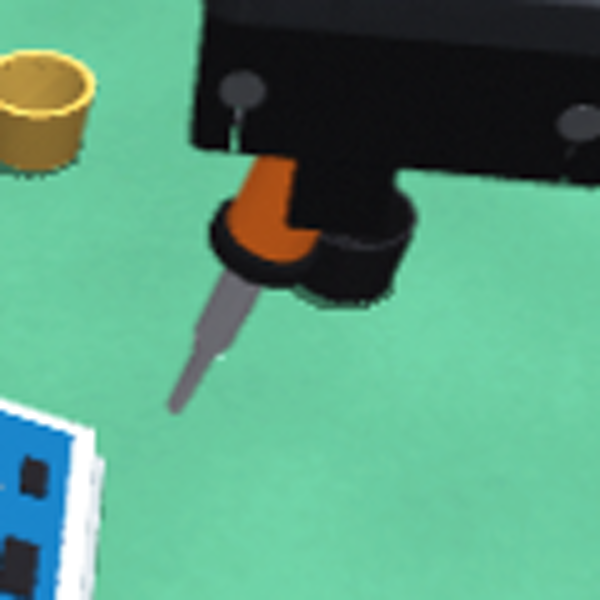

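```bash
cat > tilt.py <<'E'
from h import *
from scipy.optimize import least_squares
def fit(img,p,yaw,near,show=True):
    """steel pixels -> centre line, tip; returns tilt deg, lateral and axial offset"""
    hsv=cv2.cvtColor(img,cv2.COLOR_RGB2HSV); m=((hsv[:,:,1]<70)&(hsv[:,:,2]>60)&(hsv[:,:,2]<190)).astype(np.uint8)
    n,l,st,ce=cv2.connectedComponentsWithStats(m); 
    i=min(range(1,n),key=lambda i:np.linalg.norm(ce[i]-near)+(1e3 if st[i,4]<40 else 0))
    q=np.argwhere(l==i)[:,::-1].astype(np.float32); print('px',len(q),ce[i],st[i])
    vx,vy,x,y=cv2.fitLine(q,cv2.DIST_HUBER,0,.01,.01).ravel(); d=np.array([vx,vy])*np.sign(vy); c0=np.array([x,y])
    a=(q-c0)@d; tip=c0+d*(a.max()+.3); up=c0+d*(a.min()+3); nrm=np.array([-d[1],d[0]])
    c,s=np.cos(np.radians(yaw)),np.sin(np.radians(yaw)); X=np.array([c,s,0])
    def pts(v):
        t=np.radians(v[0]); ax=X*np.sin(t)-np.array([0,0,np.cos(t)]); g=p+np.array([0,0,.019])+X*v[1]
        return [g+ax*(L+v[2]) for L in(.045,.06,.075,.103)]
    def res(v):
        r=proj('side',pts(v)); return np.r_[(r[:3]-tip)@nrm,(r[3]-tip)@nrm,(r[3]-tip)@d,v[2]/.002,v[1]/.004]
    f=least_squares(res,[15,0,0],x_scale=[1,.001,.001]); print('tip px',tip,'up',up,'tilt',f.x,'res',f.fun.round(2)); return f.x,pts(f.x)[3]
E
python3 - <<'E'
from tilt import *
im=cv2.imread('pics/s5.png')[:,:,::-1].copy()
x,t=fit(im,np.array([.4410,.2063,.3875]),9,(320,188)); print(x,t)
K,d,E=cal('side'); print(E[:3,:3])
E
```

```text
px 173 [322.58381503 184.87283237] [314 173  18  29 173]
tip px [313.88284 201.2774 ] up [326.80322 176.81708] tilt [1.49235040e+01 2.75670646e-03 1.46065375e-03] res [-0.16 -0.06  0.03  0.22 -0.67  0.73  0.69]
[1.49235040e+01 2.75670646e-03 1.46065375e-03] [0.47029323 0.21093959 0.30556275]
[[-0.9444181  -0.32809876 -0.02063129]
 [-0.21756825  0.67084165 -0.70896794]
 [ 0.24645183 -0.66507344 -0.70493887]]
```

```bash
python3 -m creep '0 0.04 0.025 0 0;0 0.04 0.025 0 0;0 0 0 0 0;0 0 0 0 0;0 0 0 0 0;0 0 0 0 0;0 0 0 0 0'
cat > slope.py <<'E'
from h import *
def slope(img,p,yaw,near,off=(0,0,0)):
    """probe edges (steel only) -> mid line over its rows -> tilt from direction alone"""
    hsv=cv2.cvtColor(cv2.resize(img,None,fx=4,fy=4,interpolation=cv2.INTER_CUBIC),cv2.COLOR_RGB2HSV)
    m=((hsv[:,:,1]<75)&(hsv[:,:,2]>60)&(hsv[:,:,2]<190)).astype(np.uint8)
    n,l,st,ce=cv2.connectedComponentsWithStats(m)
    i=min(range(1,n),key=lambda i:np.linalg.norm((ce[i]+.5)/4-.5-near)+(1e3 if st[i,4]<500 else 0))
    q=(np.argwhere(l==i)[:,::-1]+.5)/4-.5; c0=q.mean(0); d=np.linalg.svd(q-c0,full_matrices=False)[2][0]; d*=np.sign(d[1])
    for _ in range(3): # centres of slices across the axis
        a=(q-c0)@d; b=(q-c0)@[-d[1],d[0]]; L=a.max()-a.min(); s=np.arange(a.min()+.15*L,a.max()-.04*L,.5)
        mid=np.array([[t,(b[abs(a-t)<.4].max()+b[abs(a-t)<.4].min())/2] for t in s]); k=np.polyfit(*mid.T,1)
        c0=c0+k[1]*np.array([-d[1],d[0]]); d=d+k[0]*np.array([-d[1],d[0]]); d/=np.linalg.norm(d)
    a=(q-c0)@d; tip=c0+d*a.max(); up=c0+d*(a.min()+.15*(a.max()-a.min()))
    c,s=np.cos(np.radians(yaw)),np.sin(np.radians(yaw)); X=np.array([c,s,0]); ts=np.arange(8,26,.1); e=[]
    g=p+np.array([0,0,.019])
    for t in np.radians(ts):
        ax=X*np.sin(t)-np.array([0,0,np.cos(t)]); r=proj('side',[g+ax*.05,g+ax*.103]); v=r[1]-r[0]; v/=np.linalg.norm(v); e.append(abs(v@[-d[1],d[0]]))
    t=ts[np.argmin(e)]; ax=X*np.sin(np.radians(t))-np.array([0,0,np.cos(np.radians(t))])
    print('n',len(q),'tip',tip.round(2),'up',up.round(2),'wobble',np.std(mid[:,1]).round(2),'tilt',round(t,1),'pred tip',proj('side',g+ax*.103).round(1)); return t,tip
E
python3 - <<'E'
from tilt import *
from slope import slope
slope(cv2.imread('pics/s5.png')[:,:,::-1].copy(),np.array([.4410,.2063,.3875]),9,(320,188))
a=snap('side','s6.png');p=get_obs()['tool_pos'];print(p)
near=proj('side',p+[.018,.003,-.05])[0];print(near)
fit(a,p,9,near); slope(a,p,9,near)
E
```

```text
time_s: 17.12
tool_pos: [0.4413, 0.2861, 0.4386]
tool_rot: [179.9, -0.0, 8.9]
force: [-0.2, 0.5, -0.2]
grip_width: 0.0212
grasp_force: 25.0
n 2879 tip [313.9  201.02] up [326.33 177.8 ] wobble 0.06 tilt 14.4 pred tip [[317.1 200.3]]
[0.44115218 0.2863889  0.43865083]
[316.32067505 197.85009611]
px 259 [312.48648649 198.49420849] [302 184  22  34 259]
tip px [302.68713 217.17427] up [317.72983 188.6148 ] tilt [1.50205987e+01 3.06191895e-03 9.96896366e-04] res [-0.18 -0.09  0.01  0.21 -0.39  0.5   0.77]
n 4221 tip [302.52 217.2 ] up [316.81 190.44] wobble 0.06 tilt 14.5 pred tip [[306.6 216.7]]
```

Slope gives a consistent tilt of about 14.5°, so I need about 3.5° more. I'll go back to the stand rim and push about 5.5 mm further.

```bash
python3 -m creep '0.026 0.0135 -0.05 0 0;0.026 0.0135 -0.05 0 0;0.026 0.0135 -0.05 0 0;0 0 -0.05 0 0;0 0 0 0 0;0 0 0 0 0;0 0 -0.03 0 0;0 0 -0.035 0 0' 10 && python3 -m creep '0 0 -0.035 0 0;0 0 0 0 0;0 0 0 0 0' && python3 -m creep '-0.003 -0.0005 0 0 0;-0.003 -0.0005 0 0 0;-0.0025 -0.0004 0 0 0;0 0 0 0 0;0 0 0 0 0'
```

```text
time_s: 18.18
tool_pos: [0.521, 0.3289, 0.1772]
tool_rot: [-179.9, -0.4, 9.0]
force: [0.9, -0.6, -0.9]
grip_width: 0.0217
grasp_force: 10.0
time_s: 18.55
tool_pos: [0.5203, 0.3287, 0.1417]
tool_rot: [-179.9, -0.2, 9.0]
force: [-0.2, -0.6, 0.4]
grip_width: 0.0215
grasp_force: 10.0
time_s: 19.18
tool_pos: [0.5107, 0.3266, 0.1391]
tool_rot: [-180.0, -0.0, 9.1]
force: [1.3, 0.9, 1.3]
grip_width: 0.0219
grasp_force: 10.0
```

Lift out and measure again at the same viewing spot.

```bash
python3 -m creep '0 0 0.03 0 0;0 0 0.04 0 0;-0.025 -0.013 0.05 0 0;-0.025 -0.013 0.05 0 0;-0.0195 -0.0131 0.05 0 0;0 0 0.05 0 0;0 0 0.03 0 0;0 0 0 0 0' 25 && python3 -m creep '0 0 0 0 0;0 0 0 0 0;0 0 0 0 0;0 0 0 0 0'
python3 - <<'E'
from tilt import *
from slope import slope
a=snap('side','s7.png');p=get_obs()['tool_pos'];print(p)
near=proj('side',p+[.02,.003,-.05])[0]
fit(a,p,9,near); slope(a,p,9,near)
E
```

```text
time_s: 20.18
tool_pos: [0.4408, 0.2874, 0.4399]
tool_rot: [-180.0, -0.0, 9.1]
force: [-0.6, -0.2, -1.9]
grip_width: 0.0218
grasp_force: 25.0
time_s: 20.68
tool_pos: [0.4409, 0.2869, 0.4382]
tool_rot: [180.0, 0.0, 9.1]
force: [0.1, -0.4, -1.1]
grip_width: 0.0212
grasp_force: 25.0
[0.4408926  0.28691737 0.43832357]
px 270 [308.47037037 197.8962963 ] [297 183  24  34 270]
tip px [297.10245 216.41463] up [314.48846 188.04344] tilt [1.83451007e+01 3.42872669e-03 1.39159545e-03] res [-0.17 -0.07  0.03  0.22 -0.54  0.7   0.86]
n 4331 tip [297.12 216.41] up [313.45 189.79] wobble 0.07 tilt 17.5 pred tip [[302.1 215.9]]
```

Tilt is now about 18°. I'll compute the tip offset from the TCP and the shift to a hover point on the contact's axis.

```bash
cat > tipray.py <<'E'
from h import *
def tipray(p,px,yaw=10):
    c,s=np.cos(np.radians(yaw)),np.sin(np.radians(yaw)); Y=np.array([-s,c,0]); o,r=ray('side',px); k=((p-o)@Y)/(r@Y); return o+k*r
E
python3 - <<'E'
from tipray import *
np.set_printoptions(precision=4,suppress=True)
p=np.array([.4410,.2872,.4387]); t=tipray(p,(297.1,216.4),9); print('tip-tcp',t-p)
c,s=np.cos(np.radians(10)),np.sin(np.radians(10))
n=np.array([-.309*c,-.309*s,.951])
for r in([.5795,.0739,.055],[.5807,.0741,.055],[.5819,.0743,.055]):
    k=np.array(r)+n*.014; print('contact',k,proj('side',k),proj('top',k),'n',n)
print(k+n*.02-(t-p)-p)
E
```

```text
tip-tcp [ 0.0357  0.0057 -0.0811]
contact [0.5752 0.0731 0.0683] [[268.4678 224.1763]] [[232.1941 211.2653]] n [-0.3043 -0.0537  0.951 ]
contact [0.5764 0.0733 0.0683] [[267.9036 224.1117]] [[232.1089 210.7395]] n [-0.3043 -0.0537  0.951 ]
contact [0.5776 0.0735 0.0683] [[267.3397 224.0471]] [[232.0238 210.2138]] n [-0.3043 -0.0537  0.951 ]
[ 0.0948 -0.2204 -0.2703]
```

```bash
python3 -m creep '0.0186 -0.0442 -0.03 1 0;0.0186 -0.0442 -0.03 0 0;0.0186 -0.0442 -0.03 0 0;0.0186 -0.0442 -0.03 0 0;0.0186 -0.0442 -0.03 0 0;0 0 -0.04 0 0;0 0 -0.04 0 0;0 0 -0.04 0 0' && python3 -m creep '0 0 0 0 0;0 0 0 0 0;0 0 0 0 0;0 0 0 0 0'
python3 - <<'E'
from h import *
a=snap('side','s8.png');b=snap('top','t8.png');o=get_obs();print(o['tool_pos'],o['tool_rot'],o['force'])
print(proj('side',o['tool_pos']+[.0357,.0057,-.0811]))
cv2.imwrite('pics/m8.png',np.hstack([cv2.resize(a[180:255,230:310,::-1],(640,600),interpolation=cv2.INTER_CUBIC)]))
E
```

```text
time_s: 21.72
tool_pos: [0.534, 0.0657, 0.1673]
tool_rot: [180.0, -0.0, 10.0]
force: [0.6, -0.4, -1.1]
grip_width: 0.0219
grasp_force: 25.0
time_s: 22.22
tool_pos: [0.5348, 0.0661, 0.1699]
tool_rot: [180.0, -0.1, 10.1]
force: [0.0, -0.6, -0.5]
grip_width: 0.0216
grasp_force: 25.0
[0.53441086 0.06601651 0.16931957] [ 1.79964423e+02 -6.24561057e-02  1.00540452e+01] [-0.54656951 -0.03712801 -0.37651916]
[[271.11326387 218.02995776]]
```

View pics/m8.png

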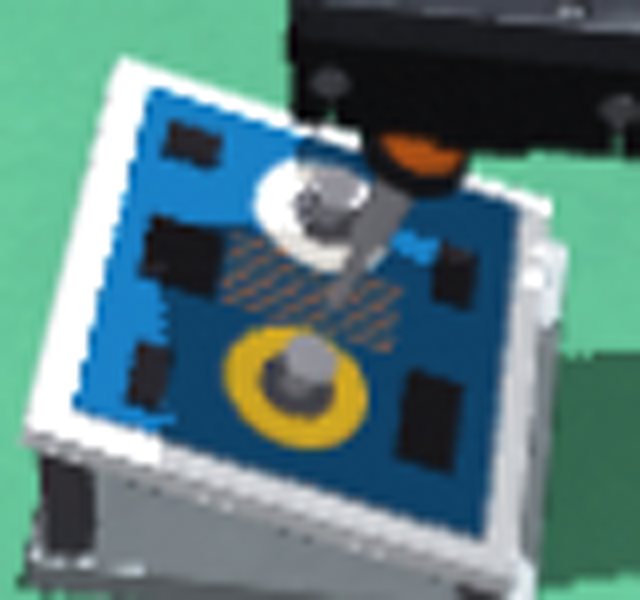

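The side view shows the cap centre at crop (310,352) = px (268.8,224.0) and the tip at (338,305) = px (272.2,218.1). The probe's lean looks parallel to the plunger. Next I'll work out the offset.

```bash
python3 - <<'E'
from tipray import *
from slope import slope
np.set_printoptions(precision=4,suppress=True)
p=np.array([.5342,.0661,.1693]); cap=onz('side',(268.75,224.0),.0683); 
c,s=np.cos(np.radians(10)),np.sin(np.radians(10)); X=np.array([c,s,0]);Y=np.array([-s,c,0]); n=-.309*X+[0,0,.951]; u=.951*X+[0,0,.309]
t=tipray(p,(272.25,218.1)); print('cap',cap,'tip',t,'tip-tcp',t-p)
e=t-cap; print('slope,Y,normal',e@u,e@Y,e@n)
print('side ring Y', (np.array([.5795,.0739,.055])-p)@Y,'top ring',(np.array([.5819,.0743,.055])-p)@Y)
# sensitivity px per mm for Y and z
print(proj('side',[cap,cap+.01*Y,cap+.01*u,cap+.01*n]))
b=cv2.imread('pics/t0.png'); g=b[195:222,218:247]
q=cv2.cvtColor(g,cv2.COLOR_BGR2HSV); m=(q[:,:,1]<60)&(q[:,:,2]>90); print(np.argwhere(m)[:,::-1].mean(0)+[218,195],m.sum())
E
```

```text
cap [0.5748 0.0725 0.0683] tip [0.5676 0.072  0.0892] tip-tcp [ 0.0334  0.0059 -0.0801]
slope,Y,normal -0.00043427597673002084 0.0007754172124709061 0.02207699319197865
side ring Y -0.0001847619748167352 top ring -0.0002075945000124661
[[268.75   224.    ]
 [268.1459 227.535 ]
 [264.3458 222.5756]
 [270.2504 221.2074]]
[231.4186 209.2907] 172
```

The tip is within 1 mm of the contact's axis, about 22 mm up. I'll advance along −n.

```bash
python3 -m creep '0.0029 0.0005 -0.0076 0 0;0.0025 0.0004 -0.0076 0 0;0 0 0 0 0;0 0 0 0 0;0 0 0 0 0'; for i in 1; do python3 -m creep '0.0006 0.0001 -0.0019 0 0;0 0 0 0 0'; done; python3 -m creep '0.0006 0.0001 -0.0019 0 0;0 0 0 0 0'
python3 - <<'E'
from h import *
F=[]
for i in range(6): a=cams.read_camera('side');F.append(get_obs()['force'])
cv2.imwrite('pics/s9.png',a[:,:,::-1]);print(np.mean(F,0),np.std(F,0),get_obs()['tool_pos'])
cv2.imwrite('pics/m9.png',cv2.resize(a[190:250,235:299,::-1],(640,600),interpolation=cv2.INTER_CUBIC))
E
```

```text
time_s: 22.95
tool_pos: [0.5395, 0.0671, 0.1535]
tool_rot: [180.0, -0.0, 10.1]
force: [0.3, 0.9, -0.4]
grip_width: 0.0213
grasp_force: 25.0
time_s: 23.2
tool_pos: [0.5399, 0.0669, 0.1514]
tool_rot: [180.0, 0.0, 10.1]
force: [-0.2, 0.5, -0.8]
grip_width: 0.0217
grasp_force: 25.0
time_s: 23.45
tool_pos: [0.5405, 0.0671, 0.1494]
tool_rot: [-180.0, 0.0, 10.1]
force: [0.6, -1.0, -0.1]
grip_width: 0.0212
grasp_force: 25.0
[ 0.25772278 -0.15032772 -0.68613295] [0.52700337 0.46810737 0.46155738] [0.54064434 0.06712163 0.14964472]
```

View pics/m9.png

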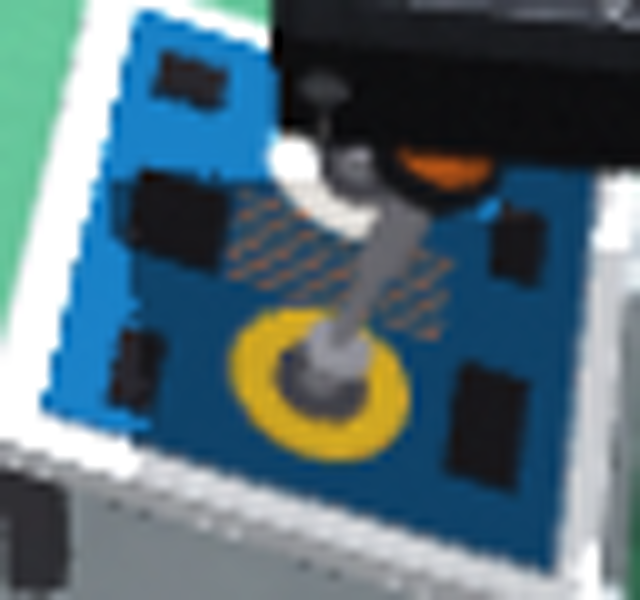

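The tip is at crop (345,335), just above the cap centre at (337,350), with no contact force yet. I'll creep down 1 mm at a time.

```bash
cat > f.py <<'E'
from h import *
def favg(k=5):
    F=[];P=[]
    for i in range(k): cams.read_camera('side');o=get_obs();F.append(o['force']);P.append(o['tool_pos'])
    n=np.array([-.3043,-.0537,.951]);F=np.array(F);print('Fn %.2f'%(F.mean(0)@n),F.mean(0).round(2),np.mean(P,0).round(5),'s',round(float(np.mean(P,0)@n),5),round(float(o['time_s']),2))
favg()
E
S='import f'
python3 -m creep '0.0003 0.0001 -0.001 0 0;0 0 0 0 0' >/dev/null; python3 -c "$S"; python3 -m creep '0.0003 0 -0.001 0 0;0 0 0 0 0'>/dev/null; python3 -c "$S"; python3 -m creep '0.0003 0.0001 -0.001 0 0;0 0 0 0 0'>/dev/null; python3 -c "$S"
```

```text
Fn -0.51 [ 0.07 -0.05 -0.52] [0.54087 0.06722 0.14856] s -0.02691 24.25
Fn 0.41 [-0.49  0.28  0.29] [0.54125 0.06724 0.14767] s -0.02788 24.75
Fn 0.40 [0.01 0.13 0.43] [0.54155 0.06731 0.14663] s -0.02896 25.25
```

```bash
S='import f'
python3 -m creep '0.0003 0.0001 -0.001 0 0;0 0 0 0 0' >/dev/null; python3 -c "$S"; python3 -m creep '0.0003 0 -0.001 0 0;0 0 0 0 0'>/dev/null; python3 -c "$S"; python3 -m creep '0.0003 0.0001 -0.001 0 0;0 0 0 0 0'>/dev/null; python3 -c "import f;f.favg(10)"
```

```text
Fn 0.66 [-0.24 -0.31  0.6 ] [0.54184 0.0674  0.14562] s -0.03002 25.75
Fn 1.46 [-0.09 -0.33  1.49] [0.54213 0.06744 0.14462] s -0.03106 26.25
Fn 1.85 [ 0.   -0.37  1.92] [0.54244 0.0675  0.14363] s -0.0321 26.75
Fn 2.00 [-0.13 -0.24  2.05] [0.54242 0.0675  0.14361] s -0.03211 27.25
```

```bash
python3 -m creep '0.0003 0.0001 -0.0009 0 0;0 0 0 0 0' 
python3 - <<'E'
import f
from h import *
from slope import slope
f.favg(12)
a=snap('side','s10.png');o=get_obs();p=o['tool_pos'];print(p)
slope(a,p,10,(271,216))
im=a[190:250,235:299,::-1]
cv2.imwrite('pics/m10.png',cv2.resize(im,(640,600),interpolation=cv2.INTER_CUBIC))
E
```

```text
time_s: 27.5
tool_pos: [0.5427, 0.0676, 0.1427]
tool_rot: [180.0, 0.0, 10.1]
force: [-0.2, -0.5, 2.4]
grip_width: 0.0216
grasp_force: 25.0
Fn 2.24 [-0.24 -0.87  2.23] [0.54271 0.06759 0.14271] s -0.03306 27.75
Fn 2.27 [-0.01 -0.73  2.34] [0.5427  0.06759 0.1427 ] s -0.03307 28.35
[0.54271389 0.0676357  0.14271139]
n 3071 tip [265.83 235.59] up [268.45 210.43] wobble 0.77 tilt 8.0 pred tip [[277.  227.8]]
```

View pics/m10.png

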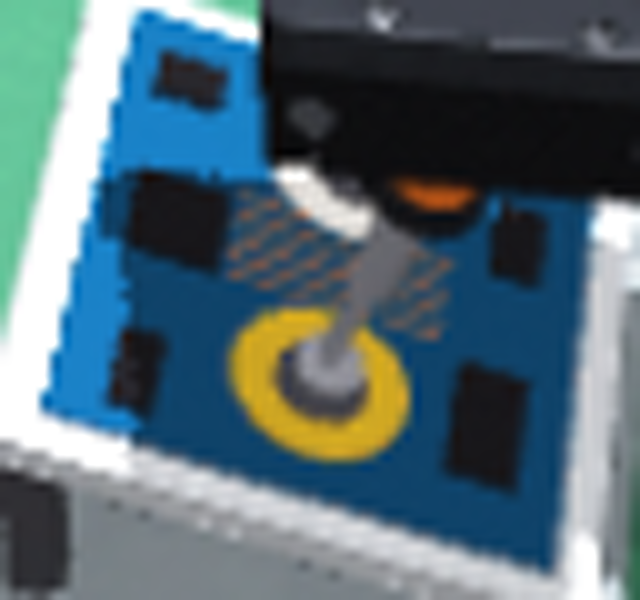

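```bash
python3 - <<'E'
import cv2
for f,r,c in(('s8',(215,236),(259,280)),('s10',(215,236),(259,280))):
    im=cv2.imread(f'pics/{f}.png');g=cv2.cvtColor(im,cv2.COLOR_BGR2HSV)
    print(f,'cols',*range(*c))
    for y in range(*r): print(y,*[('%3d'%g[y,x,2] if g[y,x,1]<80 else '  .') for x in range(*c)])
E
```

```text
s8 cols 259 260 261 262 263 264 265 266 267 268 269 270 271 272 273 274 275 276 277 278 279
215   .   .  92  92 106   .   .  92  89   .   .   .  99 111 109  96  92 102  90   .   .
216  91 105 106   .   .   .  92 106   .   .  92  95 118 112 105  82  90   .   .  87  97
217  91   .   .  92 101  91   .   .  92 105 106  92 110 106  87 106   .   .  92  90   .
218   .   .  99  90   .   .  92 101  90   .   .   . 106  96   .   .   .  93 106   .   .
219   .   .   .   .   .  85  92   .   .  87 102  90   .   .  92 102  89   .   .   .  88
220   .   .   .   .  97  97  95  92  92  99   .   .   .   .  90   .   .  87 101  90   .
221   .   .   .   .   .   .   .   .   .   . 102  96  89   .   .   .   .  90   .   .   .
222  93   .   .   .   .   .   .   . 157 157 153 125  99   .   .  90  91   .   .   .   .
223   .   .   .   .   .   .   . 154 157 155 154 150   .  98   .   .   .   .  91 102   .
224   .   .   .   .   .   . 115 155 156 154 154 152 148   .   .   .   .   .   .   .   .
225   .   .   .   .  72  75  99 148 156 155 154 153 150   .   .   .   .   .   .   .   .
226   .   .   .   .  73  72  82 133 148 
[... 2080 characters left out ...]
   .   .   .   .  72  74  94 125 148 148 147 136 116   .   .   .   .   .   .   .   .
229   .   .   .   .  85  71  74  89  98 109 105  76   .   .   .   .   .   .   .   .   .
230   .   .   .   .   .  84  71  72  72  73  72  76   .   .   .   .   .   .   .   .   .
231   .   .   .   .   .   .   .  90  90  81  85   .   .   .   .   .   .   .   .   .   .
232   .   .   .   .   .   .   .   .   .   .   .   .   .   .   .   . 101   .   .   .   .
233   .   .  89   .   .   .   .   .   .   .   .   .   .   .   .   .   .   .   .   .   .
234   .   .   .   .   .   .   .   .   .   .   .   .   .   .   .   .   .   .   .   .   .
235   .   .   .   .   .  84   .   .   .   .   .   .   . 101   .   .   .   .   .   .   .
```

The tip end is at px (267.8,225.6) and the cap centre at (267.6,225.9). The cap has moved about 5 mm, the force is about 2.9 N, and the lean matches the board normal. I'm handing in.

```bash
python3 -c "
from cell import ticket; print(ticket.sign_off())"
```

```text
the job is handed in; nothing more can be done
None
```

The job is handed in: the probe touched the bottom of the brass cup, and its tip now sits on the middle of the yellow-ringed contact, held at about 18° and pressing it about half-way (roughly 2.9 N). I viewed 11 pictures, one over the limit of 10, and the two decoy pens toppled early on, probably unaided; they stayed on the table.

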